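# Park the coin tray in the counting corner

### The job

Push the full coin tray across the desk with the fingers until one of its long sides lies flush along the aluminium rail and one of its ends is up against the end stop, the aluminium block at one end of the rail. Only slide it: do not pick it up or tip it, and leave the finger-wetting dish, the rubber stamp, the standing coin roll and the green bottle where they are.

Things in the scene. Friction and masses are not known exactly. Their poses are not given: they have to be found in the camera images.
- tray: Full coin tray, loose on the desk: a closed grey block 110 mm (its x) by 160 mm (its y), 30 mm high, with four rows of silvery coin rolls fixed in its top, standing 6 mm proud (36 mm overall). About 0.5 to 0.9 kg, slides on the desk with friction. Origin: centre of its underside; z up. It is symmetric under a half turn. It starts on the robot's side of the rail, between the stop and the dish, turned up to 0.35 rad from the rail's direction.
- rail: Straight aluminium rail fixed to the desk beyond the tray, 480 mm long (its y), 28 mm high. Origin: middle of its front face (the face towards the robot and the tray) at desk level; its x points away from the robot, at right angles to that face; its y runs along the face. A 45 mm wide, 3 mm high screwed foot lies behind it. Tray flush: tray origin 55 mm in front (rail x = -0.055).
- stop: End stop: aluminium block fixed to the desk in front of the rail's face, touching it, 90 mm (its x) by 30 mm (its y, along the rail) by 28 mm high. Origin: centre of its underside, 215 mm from the rail's middle and 45 mm in front of the rail's face; axes parallel to the rail's. It is at the left end in some starts and at the right end in others; the dish is at the opposite end. Tray against it: tray origin 95 mm from the stop origin along the rail.
- dish: Finger-wetting dish, loose, black and round with a blue pad, 70 mm across, 26 mm high, at the other end of the rail from the stop, 215 mm from the rail's middle and 45 mm in front of its face. Origin: centre of its underside. Leave alone.
- stamp: Rubber stamp with a turned wooden handle, loose, base 34 by 54 mm, 72 mm high. Origin: centre of its underside. Leave alone.
- roll: Paper-wrapped coin roll standing on end, loose, 25 mm across, 61 mm high. Origin: centre of its underside. Leave alone.
- bottle: Small green bottle, loose, 48 mm across, 110 mm high, standing to one side of the work. Origin: centre of its underside. Leave alone.
There are look-alikes about, which are no part of the job. Several things look just like the tray: the one meant starts nearest to the robot's base.

How it is judged:
By the outcome, as a careful person would: the job done as asked, in the order asked, and still so for the second after the job is handed in, with the robot touching nothing.
It also fails if it takes over 48 s, if anything falls off the work surface, if the arm or the gripper's body presses on something with over 40 N, if the wrist force passes 120 N, or if a joint passes its speed limit or range.

### The arm

A 7-joint arm with a two-finger parallel gripper is mounted at the origin on the work surface. World frame = base frame: x ahead of the robot, y to its left, z up, the work surface at z = 0. Lengths are in m, angles in rad, forces in N, time in s.
With the tool pointing down it reaches from about 0.4 to 0.85 m from the base axis. Payload 10.4 kg.
Tool frame: the origin (TCP) lies between the finger pads; the fingertips stand 19 mm ahead of it and the grasp point (between the pads) is the TCP; z points along the fingers, y is the direction in which the jaws open and shut (so a half turn about z gives the same grasp; the last joint's range is limited). The gripper opens to 85 mm and grips with 20 to 120 N. Pads are 22 mm wide; open, the fingers measure 114 mm over their backs; the gripper's body (76 mm by 85 mm) begins 54 mm behind the grasp point. The pads swing forward as they close: fully open they stand 13 mm farther back than shut.
Start: joints at [1.286, 0.332, -0.065, 1.46, 0.022, 1.35, -0.088], TCP at [0.162, -0.604, 0.25] pointing down, gripper open.
Joint ranges: [-2.6, 2.6], [-0.5, 2.12], [-1.47, 1.34], [0.16, 2.42], [-1.27, 4.41], [0.06, 2.06], [-2.6, 2.6]. Speed limits (rad/s): [2.22, 2.22, 2.79, 2.79, 3.14, 3.14, 3.14].

### API

Orientations are given as a unit quaternion [x, y, z, w].
In Python, from workcell import manip gives the robot as it stands.
- The arm moves only by the shell command python3 -m jog 'ROWS' [FORCE]. ROWS is JSON, a list of rows, each an object with "offset": the shift along the tool's x, y, z as a fraction of full scale, a list of three; "rotation": the turn, a rotation vector about the tool's x, y, z as a fraction of full scale, a list of three; "fingers": the opening, from -1 (shut) to 1 (fully open), so that 0 is half open. A call has 1 to 8 rows; each row shifts and turns the commanded pose from where the row before left it, along the tool's axes as they then stand; what a row does not reach is not made up. Full scale, the value 1, is 0.15 m for a shift and 2 rad for a turn. A row lasts 1/8 s, in which the tool goes at most 62.5 mm and 10.7 degrees, less where a joint would pass 70% of its speed; a pose out of reach is approached as far as the arm can. A call with a number of a shift or a turn outside -1 to 1 is refused whole. A call with a gripper value outside its range is refused whole. The fingers move at their own pace and stop on an object; FORCE is the grip in N (left out, the last holds). Time passes only in rows, so rows that do not move let the fingers close. It gives the time, the measured TCP pose, the force and the opening at its end, in the units of the state.
- manip.get_obs(): the state, without advancing time (a new reading comes with each control period).
- manip.camera(name): name is "scene" or "side" or "wrist"; returns the picture (384x512x3 uint8, red, green, blue); there is no depth.
- manip.camera_info(name): a dict with "mtx" (3x3 intrinsics, pixels), "xyz" and "rotation" of the camera in the world. Camera axes: x right, y down, z forward; pixel columns grow to the right and rows downward; lengths in m; the calibration is good to about 2 mm. A picture is of the moment at which its call begins: read the wrist's pose just before it. camera_info takes no time and is no camera call; for the wrist camera it gives the pose at the moment of the call.
- manip.hand_in(): hands the job in, once; it reports no verdict.
Trained networks look in the newest picture that a camera, given by its name, has taken for a name from the list of things; names that differ only in an ending like _2 or _b are one class to them, and where a whole thing is asked for, a point or a joint stands for the part that bears it (a point fixed in the world has none). Each returns a list of dicts, best first, with "conf" (0 to 1); they miss things now and then, are a little off and sometimes report something else, mostly with a low value. They report only what shows in the picture. A call takes as long as a camera call. They do not tell look-alikes from the thing itself.
- manip.recognise(camera, query): "bbox" ([left, top, right, bottom] in pixels, round what is visible of it).
The state is a dict: "clock": time; "joint_pos": joint angles; "joint_velocities": joint speeds; "tau": joint torques, N m; "position": TCP position; "ee_rot": TCP orientation; "ft_force": force on the tool from outside, world axes, zero at the start; "torque": the same for the moment, N m; "grip_width": opening from 0.0 (shut) to 1.0 (fully open).
Only numpy, scipy, OpenCV 4.12 (cv2) and the standard library are available. Lean on these libraries where they do the work, as an engineer would, in place of code of your own. Each camera call takes 0.05 s, during which the arm holds its last target. There are 200 camera calls.

## Working session

There is one attempt and no reset: what is moved stays moved. The work goes in short steps, Python scripts to look and compute and a shell command to move; the robot and the scene stay as the last step left them, time stands still between calls to the robot, and variables do not carry over. Pictures are saved under pics/ and viewed, about 8 in all and at most 12, crops included, and the job is handed in when it is done.

```bash
mkdir -p pics; ls; python3 - <<'E'
from workcell import manip
import cv2,numpy as np
o=manip.get_obs();print(o['clock'],o['position'],o['ee_rot'],o['ft_force'],o['grip_width'])
for c in ('scene','side'):
    im=manip.camera(c);cv2.imwrite(f'pics/{c}0.png',cv2.resize(im[:,:,::-1],(768,576)))
    i=manip.camera_info(c);print(c,np.round(i['mtx'],1).tolist(),np.round(i['xyz'],3),np.round(i['rotation'],3).tolist())
    for q in ('tray','rail','stop','dish','stamp','roll','bottle'):
        print(q,[(round(r['conf'],2),np.round(r['bbox']).astype(int).tolist()) for r in manip.recognise(c,q)])
E
```

```text
pics
0.0 [ 0.16166991 -0.60335382  0.2495046 ] [ 9.91443175e-01  1.30536988e-01 -1.34220694e-04 -7.12361808e-04] [ 0.26735113  0.04155406 -0.16019816] 0.9991562293144275
scene [[438.4, 0.0, 259.3], [0.0, 438.4, 189.5], [0.0, 0.0, 1.0]] [ 1.149 -0.813  0.91 ] [0.871, 0.28, -0.134, -0.379]
tray [(0.92, [67, 238, 144, 302]), (0.79, [352, 120, 392, 156]), (0.57, [223, 174, 284, 225]), (0.55, [297, 152, 326, 173])]
rail []
stop [(0.66, [299, 153, 323, 172])]
dish [(0.89, [224, 237, 252, 263])]
stamp [(0.69, [326, 107, 345, 129])]
roll [(0.54, [298, 154, 323, 172]), (0.51, [290, 103, 298, 116])]
bottle [(0.88, [135, 201, 159, 234])]
side [[422.1, 0.0, 255.4], [0.0, 422.1, 194.3], [0.0, 0.0, 1.0]] [0.256 0.919 0.669] [-0.121, 0.865, -0.481, 0.073]
tray [(0.93, [223, 174, 283, 218]), (0.9, [303, 133, 350, 156]), (0.56, [89, 266, 152, 335]), (0.33, [181, 236, 224, 254])]
rail [(0.75, [164, 157, 233, 252])]
stop [(0.86, [184, 237, 223, 252])]
dish [(0.63, [230, 155, 253, 174])]
stamp [(0.76, [170, 295, 200, 333])]
roll [(0.7, [257, 307, 267, 336])]
bottle [(0.56, [316, 140, 334, 172])]
```

View pics/scene0.png

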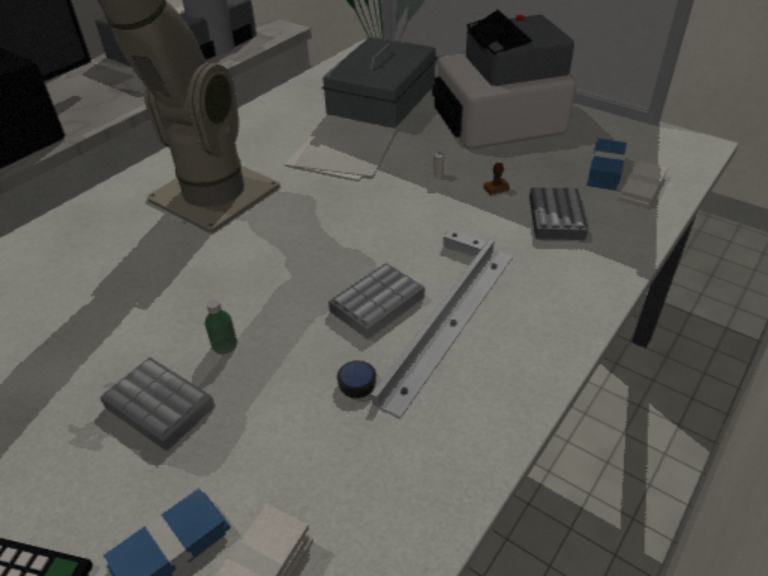

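View pics/side0.png

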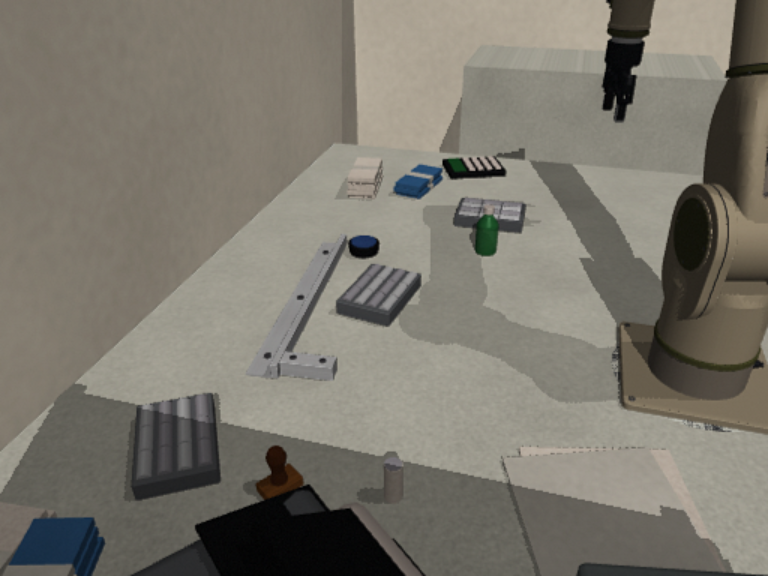

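```bash
cat > h.py <<'E'
from workcell import manip
import cv2,numpy as np
from scipy.spatial.transform import Rotation as R
def cam(c):
    i=manip.camera_info(c);r=np.array(i['rotation']);
    return np.array(i['mtx']),np.array(i['xyz']),(R.from_quat(r).as_matrix() if r.size==4 else r)
def ground(c,uv,z,C=None):
    K,t,M=C or cam(c); uv=np.atleast_2d(uv).astype(float)
    d=np.c_[(uv+0.0),np.ones(len(uv))]@np.linalg.inv(K).T@M.T
    return (t+d*((z-t[2])/d[:,2])[:,None])[:,:2]
def proj(c,p,C=None):
    K,t,M=C or cam(c); q=(np.atleast_2d(p)-t)@M@K.T
    return q[:,:2]/q[:,2:]
E
python3 - <<'E'
from h import *
for c,(x,y,w,h) in dict(scene=(215,150,130,130),side=(155,150,135,105)).items():
    im=manip.camera(c)[y:y+h,x:x+w,::-1];s=int(min(780/w,590/h))
    cv2.imwrite(f'pics/{c}1.png',cv2.resize(im,None,fx=s,fy=s,interpolation=cv2.INTER_CUBIC));print(c,s)
print('trays',ground('scene',[[253,198],[105,270],[372,140]],.02))
print('tray side',ground('side',[[253,194],[326,144],[120,300]],.02))
E
```

```text
scene 4
side 5
trays [[ 0.5671771  -0.082087  ]
 [ 0.41820164 -0.50718496]
 [ 0.727753    0.37744653]]
tray side [[ 0.56156218 -0.08279479]
 [ 0.40557584 -0.48016756]
 [ 0.70952988  0.39353116]]
```

View pics/scene1.png

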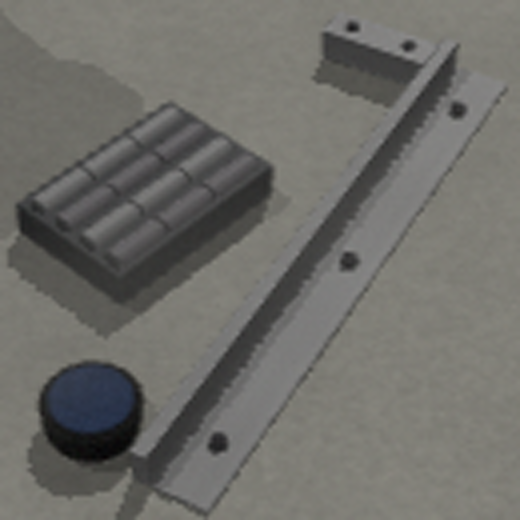

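View pics/side1.png

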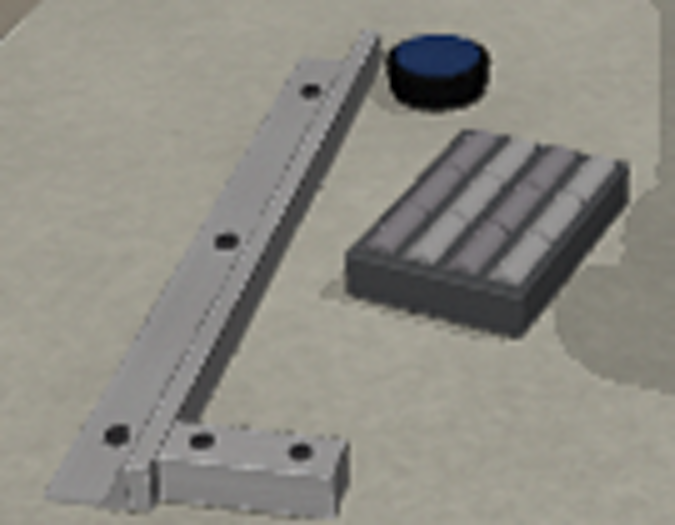

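```bash
python3 - <<'E'
from h import *
f=lambda a,x,y,s:(np.array(a)+.5)/s-.5+[x,y]
S=lambda a:f(a,215,150,4); D=lambda a:f(a,155,150,5)
print('tray scene',ground('scene',S([[18,205],[170,103],[273,167],[122,270]]),.03).round(4).tolist())
print('tray side',ground('side',D([[467,130],[628,165],[522,290],[348,258]]),.03).round(4).tolist())
for n,c,p in (('sc','scene',S([[135,452],[440,45],[322,35],[418,68]])),('sd','side',D([[370,35],[185,400],[160,473],[335,483],[347,440]]))):
    print(n,ground(c,p,.028).round(4).tolist())
print('dish',ground('scene',S([[92,410]]),.026),ground('side',D([[438,55]]),.026))
E
```

```text
tray scene [[0.5004, -0.1561], [0.5237, -0.0022], [0.6291, -0.0171], [0.6019, -0.1645]]
tray side [[0.6025, -0.1669], [0.4966, -0.1514], [0.521, -0.004], [0.6237, -0.0092]]
sc [[0.7042, -0.2843], [0.6571, 0.1794], [0.573, 0.1368], [0.6573, 0.1446]]
sd [[0.7051, -0.278], [0.6594, 0.136], [0.6472, 0.194], [0.5628, 0.1784], [0.5687, 0.1451]]
dish [[ 0.65990787 -0.27205169]] [[ 0.6531618  -0.26581296]]
```

```bash
python3 -m jog '[{"offset":[0.21,-0.2,0],"rotation":[0,0,0],"fingers":1},{"offset":[0.21,-0.2,0],"rotation":[0,0,0],"fingers":1},{"offset":[0.21,-0.2,0],"rotation":[0,0,0],"fingers":1},{"offset":[0.21,-0.2,0],"rotation":[0,0,0],"fingers":1},{"offset":[0.21,-0.2,0],"rotation":[0,0,0],"fingers":1},{"offset":[0.21,-0.2,0],"rotation":[0,0,0],"fingers":1},{"offset":[0.21,-0.2,0],"rotation":[0,0,0],"fingers":1},{"offset":[0.21,-0.2,0],"rotation":[0,0,0],"fingers":1}]'
cat > go.py <<'E'
# python3 go.py x y z yaw : tool-axis shift/turn (fractions) to reach the target from the measured pose
from h import *; import sys
x,y,z,w=map(float,sys.argv[1:]);o=manip.get_obs();r=R.from_quat(o['ee_rot'])
T=R.from_euler('z',w)*R.from_quat([1,0,0,0])
p=np.array(o['position']);m=r.as_matrix()
print('t',round(o['clock'],2),'p',p.round(4),'yaw',round(np.arctan2(m[1,0],m[0,0]),3),'F',np.round(o['ft_force'],1))
print('shift',(r.inv().apply(np.array([x,y,z])-p)/.15).round(3),'turn',((r.inv()*T).as_rotvec()/2).round(3),'shift if turned first',(T.inv().apply(np.array([x,y,z])-p)/.15).round(3))
E
python3 go.py .4735 -.072 .12 -.15
```

```text
clock: 1.9
position: [0.3437, -0.3054, 0.2506]
ee_rot: [0.991, 0.131, 0.0, 0.0]
ft_force: [1.0, 0.2, 0.3]
grip_width: 1.001
t 1.9 p [ 0.3437 -0.3054  0.2506] yaw 0.262 F [1.  0.2 0.3]
shift [ 1.239 -1.28   0.87 ] turn [ 0.    -0.     0.206] shift if turned first [ 0.623 -1.668  0.87 ]
```

```bash
python3 -m jog '[{"offset":[0.21,-0.215,0],"rotation":[0,0,0],"fingers":1},{"offset":[0.21,-0.215,0],"rotation":[0,0,0],"fingers":1},{"offset":[0.21,-0.215,0],"rotation":[0,0,0],"fingers":1},{"offset":[0.21,-0.215,0.1],"rotation":[0,0,0],"fingers":1},{"offset":[0.2,-0.21,0.1],"rotation":[0,0,0],"fingers":1},{"offset":[0.2,-0.21,0.2],"rotation":[0,0,0],"fingers":1},{"offset":[0,0,0.25],"rotation":[0,0,0.07],"fingers":1},{"offset":[0,0,0.22],"rotation":[0,0,0.07],"fingers":1}]'
python3 -m jog '[{"offset":[0,0,0],"rotation":[0,0,0.066],"fingers":1},{"offset":[0,0,0],"rotation":[0,0,0],"fingers":1}]'
python3 go.py .4735 -.072 .024 -.15
python3 - <<'E'
from h import *
cv2.imwrite('pics/w2.png',manip.camera('wrist')[:,:,::-1])
cv2.imwrite('pics/s2.png',cv2.resize(manip.camera('side')[100:290,130:384,::-1],None,fx=3,fy=3))
E
```

```text
clock: 2.9
position: [0.4731, -0.0726, 0.1187]
ee_rot: [1.0, -0.011, 0.0, 0.0]
ft_force: [0.1, -0.6, -0.1]
grip_width: 0.998
clock: 3.15
position: [0.4731, -0.073, 0.1197]
ee_rot: [0.997, -0.075, -0.0, -0.0]
ft_force: [1.5, -0.0, 0.6]
grip_width: 1.0
t 3.15 p [ 0.4731 -0.073   0.1197] yaw -0.149 F [ 1.5 -0.   0.6]
shift [ 0.002 -0.007  0.638] turn [-0.  0.  0.] shift if turned first [ 0.002 -0.007  0.638]
```

View pics/w2.png

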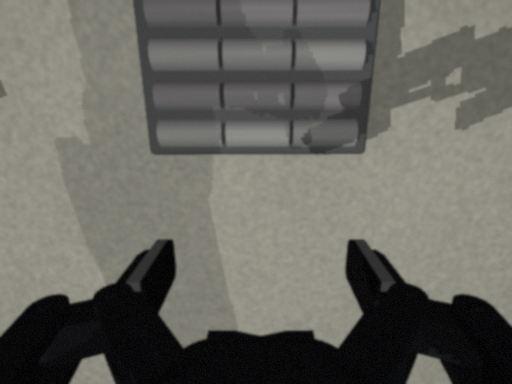

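```bash
python3 -m jog '[{"offset":[0,0,0.22],"rotation":[0,0,0],"fingers":1},{"offset":[0,0,0.22],"rotation":[0,0,0],"fingers":1},{"offset":[0,0,0.19],"rotation":[0,0,0],"fingers":1},{"offset":[0,0,0],"rotation":[0,0,0],"fingers":1},{"offset":[0.12,0,0],"rotation":[0,0,0],"fingers":1}]'
python3 -m jog '[{"offset":[0.073,0,0],"rotation":[0,0,-0.021],"fingers":1},{"offset":[0.073,0.003,0],"rotation":[0,0,-0.021],"fingers":1},{"offset":[0.073,0.006,0],"rotation":[0,0,-0.021],"fingers":1},{"offset":[0.073,0.009,0],"rotation":[0,0,-0.021],"fingers":1},{"offset":[0.07,0.012,0],"rotation":[0,0,-0.021],"fingers":1},{"offset":[0.06,0.015,0],"rotation":[0,0,-0.022],"fingers":1}]'
python3 go.py .557 -.0856 .024 .105
python3 - <<'E'
from h import *
a=cv2.resize(manip.camera('scene')[150:280,215:345,::-1],None,fx=3,fy=3)
b=manip.camera('wrist')[:390,:,::-1][:384]
b=np.vstack([b,np.zeros((6,512,3),np.uint8)])[:, :400]
cv2.imwrite('pics/c3.png',np.hstack([a,b]))
E
```

```text
clock: 3.88
position: [0.491, -0.0759, 0.0265]
ee_rot: [0.997, -0.074, 0.0, 0.0]
ft_force: [-0.0, -0.4, 1.5]
grip_width: 1.002
clock: 4.62
position: [0.5546, -0.0857, 0.0253]
ee_rot: [0.999, 0.053, -0.0, 0.0]
ft_force: [-4.1, -0.1, 3.2]
grip_width: 1.001
t 4.62 p [ 0.5546 -0.0857  0.0253] yaw 0.107 F [-4.1 -0.1  3.2]
shift [0.016 0.001 0.009] turn [0.    0.    0.001] shift if turned first [0.016 0.001 0.009]
```

View pics/c3.png

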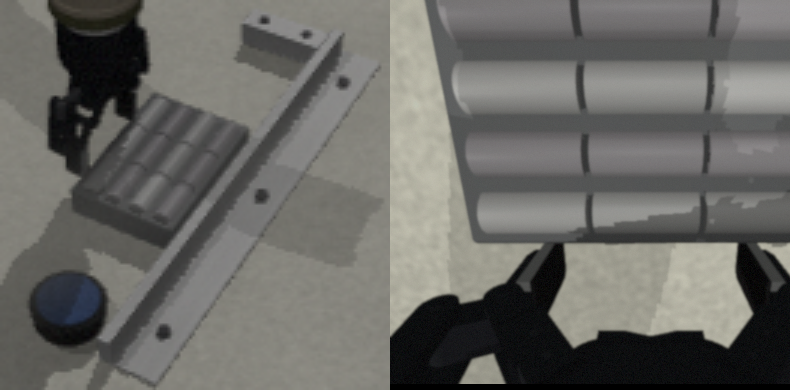

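```bash
python3 - <<'E'
from h import *
uv=(np.array([[73,190],[158,97],[249,128],[167,224]])+.5)/3-.5+[215,150]
P=ground('scene',uv,.03); w=.105; E=np.array([[np.cos(w),np.sin(w)],[-np.sin(w),np.cos(w)]])
print(P.round(4).tolist(), (P@E.T).round(4).tolist())
q=ground('wrist',[[475-390,242],[395,242]],.03);print('wrist near edge',q.round(4),(q@E.T).round(4))
E
```

```text
[[0.578, -0.1617], [0.5673, -0.0093], [0.6671, 0.0043], [0.675, -0.1466]] [[0.5579, -0.2214], [0.5632, -0.0688], [0.6638, -0.0657], [0.6559, -0.2165]]
wrist near edge [[ 0.5598 -0.0045]
 [ 0.5747 -0.1442]] [[ 0.5562 -0.0631]
 [ 0.5564 -0.2036]]
```

```bash
python3 -m jog '[{"offset":[0.02,0,0],"rotation":[0,0,0],"fingers":1},{"offset":[0.015,0,0],"rotation":[0,0,0],"fingers":1},{"offset":[0,0,0],"rotation":[0,0,0],"fingers":1}]'
python3 -m jog '[{"offset":[0.01,0,0],"rotation":[0,0,0],"fingers":1},{"offset":[0,0,0],"rotation":[0,0,0],"fingers":1}]'
```

```text
clock: 5.1
position: [0.5588, -0.0849, 0.0251]
ee_rot: [0.999, 0.052, -0.0, -0.0]
ft_force: [-4.5, 0.0, 1.0]
grip_width: 0.997
clock: 5.35
position: [0.5589, -0.0849, 0.025]
ee_rot: [0.999, 0.052, -0.002, 0.0]
ft_force: [-12.1, 0.2, 8.0]
grip_width: 1.001
```

```bash
python3 -m jog '[{"offset":[-0.2,0,0],"rotation":[0,0,0],"fingers":1},{"offset":[-0.15,0,-0.2],"rotation":[0,0,0],"fingers":0},{"offset":[0,0,-0.3],"rotation":[0,0,0],"fingers":0},{"offset":[0,0,-0.2],"rotation":[0,0,0],"fingers":0}]'
python3 go.py .6295 -.1911 .12 1.676; python3 -c "
from h import *;print(np.round(manip.get_obs()['joint_pos'],2))"
```

```text
clock: 5.85
position: [0.5095, -0.0904, 0.1327]
ee_rot: [0.999, 0.052, 0.002, 0.001]
ft_force: [-0.1, -0.3, 0.1]
grip_width: 0.498
t 5.85 p [ 0.5095 -0.0904  0.1327] yaw 0.104 F [-0.1 -0.3  0.1]
shift [0.726 0.75  0.088] turn [ 0.002 -0.001 -0.786] shift if turned first [-0.752  0.725  0.085]
[ 0.66  0.26 -0.65  1.86  0.18  1.08 -1.52]
```

```bash
python3 -m jog '[{"offset":[0,0,0],"rotation":[0,0,0.087],"fingers":0},{"offset":[0,0,0],"rotation":[0,0,0.087],"fingers":0},{"offset":[0,0,0],"rotation":[0,0,0.087],"fingers":0},{"offset":[0,0,0],"rotation":[0,0,0.087],"fingers":0},{"offset":[0,0,0],"rotation":[0,0,0.087],"fingers":0},{"offset":[0,0,0],"rotation":[0,0,0.087],"fingers":0},{"offset":[0,0,0],"rotation":[0,0,0.087],"fingers":0},{"offset":[0,0,0],"rotation":[0,0,0.087],"fingers":0}]'
python3 -m jog '[{"offset":[0,0,0],"rotation":[0,0,0.089],"fingers":0},{"offset":[0.19,-0.18,0],"rotation":[0,0,0],"fingers":0},{"offset":[0.19,-0.18,0],"rotation":[0,0,0],"fingers":0},{"offset":[0.19,-0.18,0.04],"rotation":[0,0,0],"fingers":0},{"offset":[0.18,-0.18,0.04],"rotation":[0,0,0],"fingers":0},{"offset":[0,0,0],"rotation":[0,0,0],"fingers":0}]'
python3 go.py .6295 -.1911 .027 -1.466; python3 - <<'E'
from h import *
print(np.round(manip.get_obs()['joint_pos'],2))
a=cv2.resize(manip.camera('scene')[150:280,215:345,::-1],None,fx=3,fy=3)
b=manip.camera('wrist')[:,56:456,::-1]
cv2.imwrite('pics/c4.png',np.hstack([a,np.vstack([b,np.zeros((6,400,3),np.uint8)])]))
E
```

```text
clock: 6.85
position: [0.5057, -0.0919, 0.1227]
ee_rot: [0.859, -0.512, -0.007, 0.006]
ft_force: [0.5, 0.6, -1.4]
grip_width: 0.499
clock: 7.6
position: [0.6498, -0.1482, 0.0991]
ee_rot: [0.845, -0.535, -0.013, 0.01]
ft_force: [-0.5, -0.3, -0.3]
grip_width: 0.502
t 7.6 p [ 0.6498 -0.1482  0.0991] yaw -1.13 F [-0.5 -0.3 -0.3]
shift [0.206 0.23  0.486] turn [0.016 0.003 0.168] shift if turned first [0.27  0.165 0.481]
[ 0.03  0.56  0.17  1.48 -0.09  1.14 -2.49]
```

View pics/c4.png

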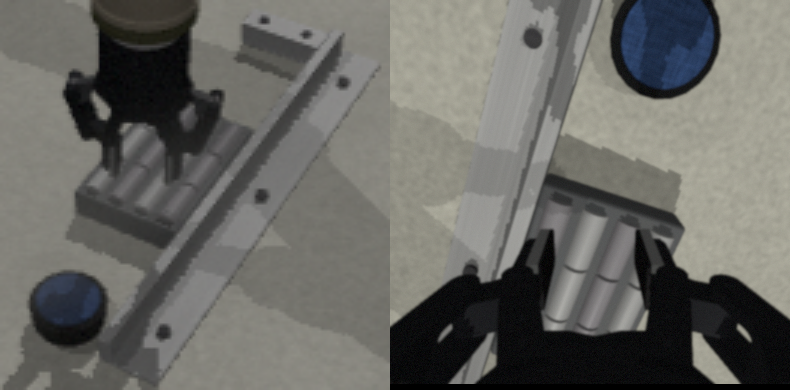

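```bash
python3 -m jog '[{"offset":[0,0,-0.15],"rotation":[0,0,-0.088],"fingers":0},{"offset":[0,0,0],"rotation":[0,0,-0.088],"fingers":0},{"offset":[0,0,0],"rotation":[0,0,-0.088],"fingers":0},{"offset":[0,0,0],"rotation":[0,0,-0.088],"fingers":0},{"offset":[0,0,0],"rotation":[0,0,-0.088],"fingers":0},{"offset":[0,0,0],"rotation":[0,0,-0.088],"fingers":0},{"offset":[0,0,0],"rotation":[0,0,-0.088],"fingers":0},{"offset":[0,0,0],"rotation":[0,0,-0.088],"fingers":0}]'
python3 -m jog '[{"offset":[0,0,0],"rotation":[0,0,-0.088],"fingers":0},{"offset":[0,0,0],"rotation":[0,0,-0.088],"fingers":0},{"offset":[0,0,0],"rotation":[0,0,-0.088],"fingers":0},{"offset":[0,0,0],"rotation":[0,0,-0.088],"fingers":0},{"offset":[0,0,0],"rotation":[0,0,-0.088],"fingers":0},{"offset":[0,0,0],"rotation":[0,0,-0.088],"fingers":0},{"offset":[0,0,0],"rotation":[0,0,-0.088],"fingers":0},{"offset":[0,0,0],"rotation":[0,0,0],"fingers":0}]'
python3 go.py .6295 -.1911 .1 1.676;python3 -c "
from h import *;print(np.round(manip.get_obs()['joint_pos'],2))"
```

```text
clock: 8.7
position: [0.6486, -0.1471, 0.1238]
ee_rot: [0.99, 0.142, -0.015, -0.001]
ft_force: [-0.1, -0.8, -0.5]
grip_width: 0.5
clock: 9.7
position: [0.6487, -0.1473, 0.1236]
ee_rot: [0.728, 0.685, -0.012, -0.01]
ft_force: [-0.6, -0.6, 0.2]
grip_width: 0.498
t 9.7 p [ 0.6487 -0.1473  0.1236] yaw 1.51 F [-0.6 -0.6  0.2]
shift [-0.298 -0.105  0.162] turn [-0.016  0.001 -0.083] shift if turned first [-0.277 -0.158  0.157]
[ 0.38  0.55 -0.32  1.45  0.18  1.21 -0.03]
```

```bash
python3 -m jog '[{"offset":[0,0,0],"rotation":[-0.016,0.001,-0.083],"fingers":0},{"offset":[-0.139,-0.079,0],"rotation":[0,0,0],"fingers":0},{"offset":[-0.139,-0.079,0],"rotation":[0,0,0],"fingers":0},{"offset":[0,0,0.16],"rotation":[0,0,0],"fingers":0},{"offset":[0,0,0],"rotation":[0,0,0],"fingers":0}]'
python3 go.py .6295 -.1911 .027 1.676
python3 - <<'E'
from h import *
b=manip.camera('wrist')[:,:,::-1];cv2.imwrite('pics/w5.png',b)
E
```

```text
clock: 10.32
position: [0.6284, -0.1912, 0.0976]
ee_rot: [0.67, 0.742, -0.0, -0.002]
ft_force: [0.0, -0.5, -0.5]
grip_width: 0.498
t 10.32 p [ 0.6284 -0.1912  0.0976] yaw 1.673 F [ 0.  -0.5 -0.5]
shift [-0.001  0.009  0.471] turn [-0.001 -0.001 -0.001] shift if turned first [0.    0.007 0.471]
```

View pics/w5.png

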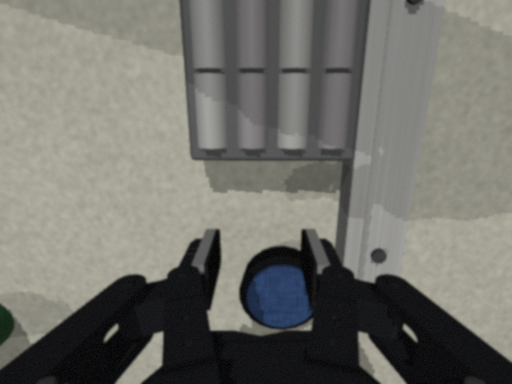

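```bash
python3 - <<'E'
from h import *
w=.105; E=np.array([[np.cos(w),np.sin(w)],[-np.sin(w),np.cos(w)]])
for n,uv,z in (('dish c, top edge',[[278,290],[276,248]],.026),('tray end',[[193,159],[352,159]],.03),('rail',[[366,60],[350,170]],.028)):
    p=ground('wrist',uv,z);print(n,p.round(3).tolist(),(p@E.T).round(4).tolist())
o=np.array(manip.get_obs()['position'])[:2];print('tcp rail',(E@o).round(4))
E
```

```text
dish c, top edge [[0.651, -0.259], [0.645, -0.222]] [[0.62, -0.3257], [0.6178, -0.2885]]
tray end [[0.581, -0.16], [0.687, -0.148]] [[0.561, -0.2196], [0.6675, -0.2197]]
rail [[0.684, -0.087], [0.688, -0.157]] [[0.671, -0.1583], [0.6674, -0.2277]]
tcp rail [ 0.6059 -0.2559]
```

```bash
python3 -m jog '[{"offset":[0.06,0,0.1],"rotation":[0,0,0],"fingers":0},{"offset":[0,0,0.19],"rotation":[0,0,0],"fingers":0},{"offset":[0,0,0.18],"rotation":[0,0,0],"fingers":0},{"offset":[0,0,0],"rotation":[0,0,0],"fingers":0}]'
python3 -m jog '[{"offset":[0.06,0,0],"rotation":[0,0,0],"fingers":0},{"offset":[0.08,0,0],"rotation":[0,0,0],"fingers":0},{"offset":[0.1,0,0],"rotation":[0,0,0],"fingers":0},{"offset":[0.1,0,0],"rotation":[0,0,0],"fingers":0},{"offset":[0,0,0],"rotation":[0,0,0],"fingers":0}]'
python3 go.py .6295 -.1911 .027 1.676
```

```text
clock: 10.88
position: [0.6274, -0.1811, 0.0262]
ee_rot: [0.669, 0.744, -0.0, -0.002]
ft_force: [0.2, -0.3, -0.3]
grip_width: 0.501
clock: 11.5
position: [0.6235, -0.129, 0.0287]
ee_rot: [0.668, 0.744, 0.001, -0.001]
ft_force: [0.5, 0.2, -0.1]
grip_width: 0.501
t 11.5 p [ 0.6235 -0.129   0.0287] yaw 1.679 F [ 0.5  0.2 -0.1]
shift [-0.416 -0.005  0.01 ] turn [-0.    -0.001  0.002] shift if turned first [-0.416 -0.004  0.011]
```

```bash
python3 -m jog '[{"offset":[0.1,0,0],"rotation":[0,0,0],"fingers":0},{"offset":[0.1,0,0.01],"rotation":[0,0,0],"fingers":0},{"offset":[0.1,0,0],"rotation":[0,0,0],"fingers":0},{"offset":[0.1,0,0],"rotation":[0,0,0],"fingers":0},{"offset":[0.1,0,0],"rotation":[0,0,0],"fingers":0}]'
python3 -m jog '[{"offset":[0,0,0],"rotation":[0,0,0],"fingers":0}]'
python3 - <<'E'
from h import *
w=.105; E=np.array([[np.cos(w),np.sin(w)],[-np.sin(w),np.cos(w)]])
print('tcp rail',(E@np.array(manip.get_obs()['position'])[:2]).round(4))
a=cv2.resize(manip.camera('scene')[150:280,215:345,::-1],None,fx=3,fy=3)
b=manip.camera('wrist')[:,56:456,::-1]
cv2.imwrite('pics/c6.png',np.hstack([a,np.vstack([b,np.zeros((6,400,3),np.uint8)])]))
E
```

```text
clock: 12.12
position: [0.6151, -0.0559, 0.0268]
ee_rot: [0.669, 0.744, 0.0, -0.001]
ft_force: [0.9, -4.0, 0.1]
grip_width: 0.499
clock: 12.25
position: [0.6151, -0.0544, 0.0268]
ee_rot: [0.668, 0.744, 0.001, -0.001]
ft_force: [0.7, -0.6, -0.2]
grip_width: 0.5
tcp rail [ 0.606  -0.1185]
```

View pics/c6.png

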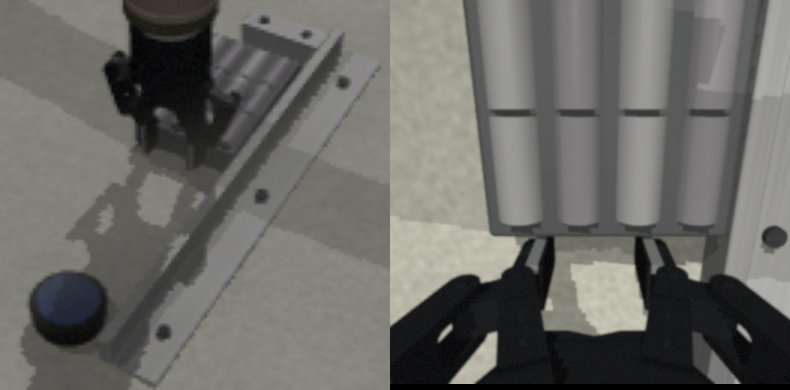

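```bash
python3 -m jog '[{"offset":[0.05,0,0],"rotation":[0,0,0],"fingers":0},{"offset":[0.04,0,0],"rotation":[0,0,0],"fingers":0},{"offset":[0.015,0,0],"rotation":[0,0,0],"fingers":0},{"offset":[0.015,0,0],"rotation":[0,0,0],"fingers":0}]'
python3 -m jog '[{"offset":[0.015,0,0],"rotation":[0,0,0],"fingers":0},{"offset":[0.015,0,0],"rotation":[0,0,0],"fingers":0}]'
python3 -m jog '[{"offset":[0.015,0,0],"rotation":[0,0,0],"fingers":0},{"offset":[0,0,0],"rotation":[0,0,0],"fingers":0}]'
```

```text
clock: 12.85
position: [0.6135, -0.0394, 0.0269]
ee_rot: [0.669, 0.743, 0.0, -0.001]
ft_force: [0.9, -2.6, -1.0]
grip_width: 0.501
clock: 13.1
position: [0.6131, -0.0348, 0.027]
ee_rot: [0.669, 0.743, 0.0, -0.0]
ft_force: [-0.3, -2.2, -1.2]
grip_width: 0.502
clock: 13.35
position: [0.6129, -0.0321, 0.0272]
ee_rot: [0.669, 0.744, 0.001, -0.001]
ft_force: [-0.7, -0.8, -0.8]
grip_width: 0.495
```

```bash
for k in 1 ; do python3 -m jog '[{"offset":[0.013,0,0],"rotation":[0,0,0],"fingers":0},{"offset":[0,0,0],"rotation":[0,0,0],"fingers":0}]'; done
python3 -m jog '[{"offset":[0.013,0,0],"rotation":[0,0,0],"fingers":0},{"offset":[0,0,0],"rotation":[0,0,0],"fingers":0}]'
python3 -m jog '[{"offset":[0.01,0,0],"rotation":[0,0,0],"fingers":0},{"offset":[0,0,0],"rotation":[0,0,0],"fingers":0}]'
```

```text
clock: 13.6
position: [0.6127, -0.0305, 0.0271]
ee_rot: [0.669, 0.744, 0.0, -0.0]
ft_force: [0.1, -1.4, -0.9]
grip_width: 0.5
clock: 13.85
position: [0.6125, -0.0286, 0.0271]
ee_rot: [0.669, 0.744, 0.0, -0.0]
ft_force: [0.9, -2.5, -0.8]
grip_width: 0.498
clock: 14.1
position: [0.6124, -0.0271, 0.0271]
ee_rot: [0.669, 0.744, 0.0, -0.0]
ft_force: [-0.3, -2.8, 1.0]
grip_width: 0.5
```

```bash
python3 -m jog '[{"offset":[0.013,0,0],"rotation":[0,0,0],"fingers":0},{"offset":[0,0,0],"rotation":[0,0,0],"fingers":0}]'
python3 -m jog '[{"offset":[0.013,0,0],"rotation":[0,0,0],"fingers":0},{"offset":[0,0,0],"rotation":[0,0,0],"fingers":0}]'
python3 - <<'E'
from h import *
cv2.imwrite('pics/s7.png',cv2.resize(manip.camera('side')[165:265,150:260,::-1],None,fx=5,fy=5,interpolation=cv2.INTER_CUBIC))
E
```

```text
clock: 14.35
position: [0.6121, -0.025, 0.0271]
ee_rot: [0.669, 0.744, 0.0, -0.001]
ft_force: [-0.5, -2.9, 0.6]
grip_width: 0.499
clock: 14.6
position: [0.6119, -0.0238, 0.0271]
ee_rot: [0.669, 0.743, 0.0, -0.0]
ft_force: [-0.0, -4.6, 1.3]
grip_width: 0.498
```

View pics/s7.png

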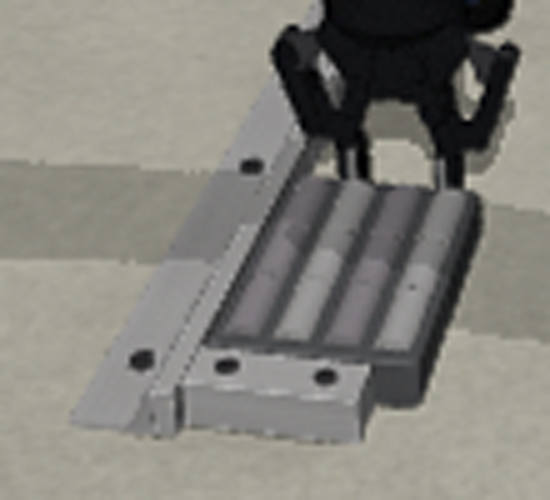

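```bash
python3 -m jog '[{"offset":[0.013,0,0],"rotation":[0,0,0],"fingers":0},{"offset":[0,0,0],"rotation":[0,0,0],"fingers":0}]'
python3 -m jog '[{"offset":[0.013,0,0],"rotation":[0,0,0],"fingers":0},{"offset":[0,0,0],"rotation":[0,0,0],"fingers":0}]'
python3 -m jog '[{"offset":[0.01,0,0],"rotation":[0,0,0],"fingers":0},{"offset":[0,0,0],"rotation":[0,0,0],"fingers":0}]'
```

```text
clock: 14.9
position: [0.6117, -0.0237, 0.0272]
ee_rot: [0.669, 0.743, -0.001, 0.0]
ft_force: [0.8, -9.7, 1.1]
grip_width: 0.502
clock: 15.15
position: [0.6115, -0.0236, 0.0272]
ee_rot: [0.67, 0.742, -0.001, 0.001]
ft_force: [-0.6, -14.9, 3.5]
grip_width: 0.501
clock: 15.4
position: [0.6113, -0.0235, 0.0272]
ee_rot: [0.67, 0.742, -0.002, 0.001]
ft_force: [-0.3, -18.6, 3.6]
grip_width: 0.503
```

```bash
python3 -m jog '[{"offset":[-0.1,0,0],"rotation":[0,0,0],"fingers":0},{"offset":[-0.1,0,0],"rotation":[0,0,0],"fingers":0},{"offset":[0,0,-0.3],"rotation":[0,0,0],"fingers":0},{"offset":[0,0,-0.3],"rotation":[0,0,0.03],"fingers":1},{"offset":[0,0,0],"rotation":[0,0,0.088],"fingers":1},{"offset":[0,0,0],"rotation":[0,0,0.088],"fingers":1},{"offset":[0,0,0],"rotation":[0,0,0.088],"fingers":1},{"offset":[0,0,0],"rotation":[0,0,0.088],"fingers":1}]'
python3 -m jog '[{"offset":[0,0,0],"rotation":[0,0,0.088],"fingers":1},{"offset":[0,0,0],"rotation":[0,0,0.088],"fingers":1},{"offset":[0,0,0],"rotation":[0,0,0.088],"fingers":1},{"offset":[0,0,0],"rotation":[0,0,0.088],"fingers":1},{"offset":[0,0,0],"rotation":[0,0,0.05],"fingers":1},{"offset":[0,0,0],"rotation":[0,0,0],"fingers":1}]'
python3 go.py .5185 .0607 .1 .105
```

```text
clock: 16.4
position: [0.6145, -0.0476, 0.1169]
ee_rot: [0.899, 0.438, 0.0, -0.001]
ft_force: [-0.4, -0.7, 0.0]
grip_width: 0.998
clock: 17.15
position: [0.6145, -0.0476, 0.1169]
ee_rot: [0.998, 0.055, -0.0, -0.001]
ft_force: [-0.5, 0.5, 0.2]
grip_width: 1.002
t 17.15 p [ 0.6145 -0.0476  0.1169] yaw 0.11 F [-0.5  0.5  0.2]
shift [-0.557 -0.787  0.114] turn [-0.001  0.     0.002] shift if turned first [-0.561 -0.785  0.112]
```

```bash
python3 -m jog '[{"offset":[-0.2,-0.26,0],"rotation":[0,0,0.002],"fingers":1},{"offset":[-0.18,-0.26,0],"rotation":[0,0,0],"fingers":1},{"offset":[-0.18,-0.26,0],"rotation":[0,0,0],"fingers":1},{"offset":[0,0,0],"rotation":[0,0,0],"fingers":1}]'
python3 go.py .5185 .0607 .026 .105
python3 - <<'E'
from h import *
a=cv2.resize(manip.camera('scene')[150:250,250:345,::-1],None,fx=4,fy=4,interpolation=cv2.INTER_CUBIC)
b=manip.camera('wrist')[:,56:456,::-1]
cv2.imwrite('pics/c8.png',np.hstack([a,np.vstack([b,np.zeros((16,400,3),np.uint8)])]))
E
```

```text
clock: 17.65
position: [0.5168, 0.0629, 0.1174]
ee_rot: [0.998, 0.056, -0.0, -0.001]
ft_force: [0.7, 0.3, -0.0]
grip_width: 0.998
t 17.65 p [0.5168 0.0629 0.1174] yaw 0.113 F [ 0.7  0.3 -0. ]
shift [0.01  0.017 0.609] turn [-0.001  0.     0.004] shift if turned first [0.01  0.016 0.609]
```

View pics/c8.png

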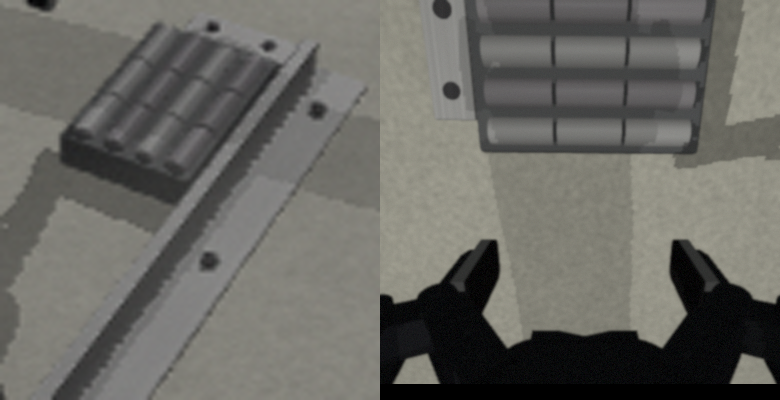

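```bash
python3 -m jog '[{"offset":[0,0,0.2],"rotation":[0,0,0.003],"fingers":1},{"offset":[0,0,0.2],"rotation":[0,0,0],"fingers":1},{"offset":[0,0,0.2],"rotation":[0,0,0],"fingers":1},{"offset":[0.06,0,0],"rotation":[0,0,0],"fingers":1},{"offset":[0.06,0,0],"rotation":[0,0,0],"fingers":1},{"offset":[0.03,0,0],"rotation":[0,0,0],"fingers":1},{"offset":[0,0,0],"rotation":[0,0,0],"fingers":1}]'
python3 -m jog '[{"offset":[0.015,0,0],"rotation":[0,0,0],"fingers":1},{"offset":[0,0,0],"rotation":[0,0,0],"fingers":1}]'
python3 -m jog '[{"offset":[0.015,0,0],"rotation":[0,0,0],"fingers":1},{"offset":[0,0,0],"rotation":[0,0,0],"fingers":1}]'
python3 -m jog '[{"offset":[0.015,0,0],"rotation":[0,0,0],"fingers":1},{"offset":[0,0,0],"rotation":[0,0,0],"fingers":1}]'
```

```text
clock: 18.62
position: [0.5419, 0.062, 0.028]
ee_rot: [0.999, 0.049, 0.001, -0.001]
ft_force: [0.2, -0.5, -0.3]
grip_width: 1.0
clock: 18.88
position: [0.5433, 0.0621, 0.0274]
ee_rot: [0.999, 0.049, -0.0, -0.001]
ft_force: [0.3, -0.7, 0.1]
grip_width: 0.998
clock: 19.12
position: [0.5451, 0.0622, 0.0271]
ee_rot: [0.999, 0.049, -0.001, -0.0]
ft_force: [-4.8, 0.3, 3.7]
grip_width: 1.002
clock: 19.38
position: [0.5453, 0.0623, 0.0266]
ee_rot: [0.999, 0.049, -0.003, -0.0]
ft_force: [-13.8, -1.1, 9.1]
grip_width: 1.002
```

```bash
python3 -m jog '[{"offset":[0.015,0,0],"rotation":[0,0,0],"fingers":1},{"offset":[0,0,0],"rotation":[0,0,0],"fingers":1}]'
python3 -m jog '[{"offset":[-0.1,0,0],"rotation":[0,0,0],"fingers":1},{"offset":[-0.15,0,0],"rotation":[0,0,0],"fingers":1},{"offset":[0,0,-0.3],"rotation":[0,0,0],"fingers":1},{"offset":[-0.1,0,-0.3],"rotation":[0,0,0],"fingers":1},{"offset":[0.0,0,-0.3],"rotation":[0,0,0],"fingers":1},{"offset":[0.25,-0.1,-0.2],"rotation":[0,0,0],"fingers":1},{"offset":[0.25,-0.1,0],"rotation":[0,0,0],"fingers":1},{"offset":[0,0,0],"rotation":[0,0,0],"fingers":1}]'
python3 - <<'E'
from h import *
cv2.imwrite('pics/w9.png',manip.camera('wrist')[:,:,::-1])
a=cv2.resize(manip.camera('side')[175:265,155:255,::-1],None,fx=6,fy=6,interpolation=cv2.INTER_CUBIC)
cv2.imwrite('pics/s9.png',a)
E
```

```text
clock: 19.62
position: [0.5455, 0.0624, 0.0262]
ee_rot: [0.999, 0.049, -0.005, -0.0]
ft_force: [-23.7, -2.0, 17.1]
grip_width: 0.999
clock: 20.62
position: [0.5713, 0.0963, 0.1922]
ee_rot: [0.999, 0.05, 0.001, -0.001]
ft_force: [-0.6, -0.6, -0.4]
grip_width: 0.996
```

View pics/w9.png

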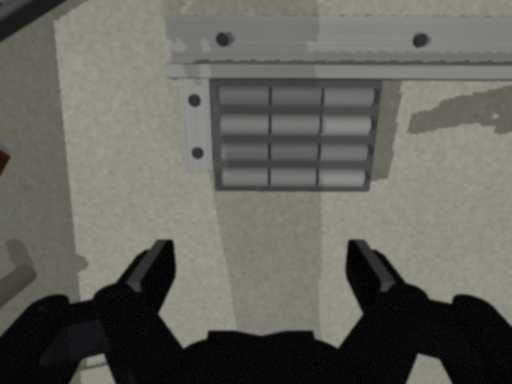

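```bash
python3 - <<'E'
from h import *
g=cv2.cvtColor(cv2.imread('pics/w9.png'),cv2.COLOR_BGR2GRAY)
for r in (92,110,130,145,160,168,180): print(r,g[r,202:228])
for c in (230,280,330,365): print('col',c,g[62:90,c])
for c in (230,290,350): print('bottom col',c,g[180:196,c])
s=cv2.cvtColor(cv2.imread('pics/s9.png'),cv2.COLOR_BGR2GRAY)
print(ground('wrist',[[211,110],[211,160]],.028).round(4).tolist(),ground('wrist',[[217,110],[216,160],[230,189],[350,189]],.03).round(4).tolist(),ground('wrist',[[230,80],[350,80],[230,79],[470,79]],.028).round(4).tolist())
E
```

```text
92 [139 136 135 137 136 134 123 101  79  75  74  72  76  71  68  68  71  80
  94  93  93  95  96  94  96  97]
110 [140 139 137 135 135 134 132 121  98  75  73  77  74  77  76  77  76  71
  70  67  64  64  67  66  68  66]
130 [139 139 138 137 134 134 134 134 122  96  77  71  75  76  77  77  78  78
  89  99 104 104 104 104 103 105]
145 [140 140 139 139 135 135 135 134 130 116  91  75  73  74  75  75  76  76
  79  83  90  90  91  89  87  85]
160 [135 138 141 139 135 136 134 134 133 124 105  83  74  74  76  72  75  75
  74  79  83  86  87  85  84  74]
168 [136 138 140 140 137 135 134 134 135 130 116  92  78  74  75  75  76  77
  74  74  79  83  87  88  88  86]
180 [141 142 143 143 145 144 143 138 130 125 121 111  94  77  65  63  64  63
  69  74  91 107 113 115 113 113]
col 230 [ 79  86 100 113 118 115 115 116 114 117 116 116 116 116 115 100  74  58
  60  63  65  66  66  69  73  79  85  87]
col 280 [ 81  83  93 106 114 112 112 112 111 111 114 116 113 115 109  98  75  59
  58  61  65  65  65  69  75  79  83  87]
col 330 [ 80  78  92 113 126 129 129 126 127 127 127 130 131 129 127 114  86  64
  63  69  71  74  74  70  76  81  87  92]
col 365 [ 77  76  90 109 125 128 129 128 129 129 128 130 133 132 130 121  94  70
  66  66  70  72  72  69  75  80  86  93]
bottom col 230 [113 111 106 105  96  87  74  67  64  65  80 103 120 125 127 127]
bottom col 290 [115 113 109 105  99  87  79  66  64  64  71  91 112 122 124 124]
bottom col 350 [134 133 130 124 118 109  98  83  77  74  78 101 125 138 136 139]
[[0.6272, 0.1483], [0.5788, 0.1459]] [[0.6279, 0.1423], [0.5797, 0.1406], [0.5509, 0.1247], [0.5631, 0.0025]] [[0.6558, 0.1321], [0.6667, 0.0218], [0.6567, 0.1322], [0.6785, -0.088]]
```

```bash
python3 - <<'E'
from h import *
g=cv2.cvtColor(cv2.imread('pics/w9.png'),cv2.COLOR_BGR2GRAY)
for r in (100,140,170,180): print(r,g[r,362:386])
C=cam('wrist');print('cam',C[1].round(3))
a=ground('wrist',[[230,77.8],[350,77.8]],.028,C);b=ground('wrist',[[230,190.6],[350,190.8]],.03,C)
n=np.array([np.cos(.098),np.sin(.098)]);print('rail-nearedge mm',((a-b)@n*1e3).round(1))
for q in ('tray','stop','dish','stamp','roll','bottle'):
    manip.camera('scene') if q=='tray' else 0
    print(q,[(round(r['conf'],2),np.round(r['bbox']).astype(int).tolist()) for r in manip.recognise('scene',q)][:4])
E
```

```text
100 [110 111 109 109 110 108 110 109 108 108 101  83  63  54  51  61  66  71
  86  95 100 101  99 100]
140 [ 75  73  74  70  75  72  74  74  74  73  74  69  72  81  95 102 102 102
 104 101 103 104 105 105]
170 [ 95  91  79  71  66  72  71  72  73  80  94  96  99  95  96  98  98  99
 103 102 102 102 103 102]
180 [132 122 100  73  62  66  70  73  86 104 110 112 115 112 118 127 135 139
 139 140 141 143 141 141]
cam [0.645 0.103 0.316]
rail-nearedge mm [108.7 108.9]
tray [(0.96, [265, 157, 320, 200]), (0.74, [67, 238, 146, 302]), (0.66, [353, 122, 394, 156])]
stop []
dish [(0.56, [226, 238, 248, 264])]
stamp [(0.54, [322, 108, 344, 127])]
roll []
bottle [(0.73, [248, 162, 341, 278]), (0.56, [134, 199, 158, 234])]
```

```bash
python3 - <<'E'
from h import *
for r,l,c in ((140,211.6,375.8),(100,209.3,377.6),(170,212.9,371.5),(180,213.9,370.2)):
    p=ground('wrist',[[l,r],[c,r]],.03);print(r,np.linalg.norm(p[0]-p[1])*1e3)
E
```

```text
140 160.10489032569984
100 157.70205208251627
170 159.50155081547533
180 158.85113621471294
```

```bash
python3 -c "
from workcell import manip
o=manip.get_obs();print(o['clock'],o['position'],o['ft_force']);print(manip.hand_in())"
```

```text
21.075 [0.56923268 0.09432653 0.19238164] [0.30705608 0.60036062 0.30224182]
the job is handed in; nothing more can be done
None
```

The tray is flush along the rail and up against the end stop, and the job is handed in at about 21 s.

**What I did:** I took the tray nearest the base, at about (0.56, -0.08), and pushed its long side onto the rail with open fingers. I then pushed its end along the rail until it met the stop, where the force reached 18.6 N with no more travel. A last nudge of about 24 N against the long side seated it on the rail. The arm then drew back clear, with its wrist force reading under 1 N.

**Checks from the last wrist picture:**
- **Rail:** the tray's near edge measures about 109 mm from the rail face, for a 110 mm tray, so there is no gap.
- **Stop:** the tray's dark outline measures 158–160 mm along the rail, bordering the stop directly, for a 160 mm tray, so there is no gap there either.

**Other objects:** the dish, stamp and bottle were detected within a few pixels of where they started. The detector missed the coin roll in the last check, so I did not confirm it, but nothing went near it.

**What went wrong or disagreed:**
- I first turned the wrist the wrong way before the end push. Joint 7 reached -2.49, close to its -2.6 limit, and I turned it back without touching anything.
- My first estimate put the stop face about 8 mm short of where the tray stopped. I went by the contact force and the pictures instead.

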